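Hang the top step of the candle stairs and set its glass on it

TASK

Get the candle stairs ready for the fire demonstration: hook the loose blue shelf bracket into the two topmost rows of slots on the free face of the slotted stand, push it down until its hooks are fully home, and let go. Then set the white candle in its thin glass upright in the middle of that shelf: the glass is fragile, so hold it lightly, with no more than 30 N of grip, keep it upright and put it down gently without dropping or knocking it. Leave the red candle on the low shelf, the lidded jar and the gas torch where they stand.

Things in the scene. Friction and masses are not known exactly. Their poses are not given: they have to be found in the camera images.
- stand: Fixed stand: foot plate 190 x 120 x 8 mm with a grey steel box upright 34 mm deep (x), 76 mm wide (y), top 218 mm above the origin (centre of the foot's underside; z up). Its free slotted face looks along its own -x, at x = -17 mm; a low blue shelf with a red candle hangs on the +x face. It stands in a fixed steel tray: floor at world z = 4 mm, rim 12 mm high.
- top_slots (a point): On the stand's free face, midway between its two slot columns, at the centre height of the topmost row, 200 mm above the stand's origin. Axes as the stand's: +x points into the face, y along its width. Slots: upright rectangles 10 mm wide, 20 mm high, through a 4 mm wall, hollow for 26 mm behind; columns at y = +25 and -25 mm, rows every 30 mm downwards.
- bracket_home (a point): Where bracket_center is to end up (axes too), fully in and down: fixed to the stand, 50 mm out from the free face and 26 mm below top_slots. On the way in the bracket is held 11 mm higher, so that its hooks meet the middle of the two topmost rows of slots; it is pushed in until its back plate meets the face, then down 11 mm until the hook necks sit on the lower slot edges.
- bracket_center (a point): Centre, half-way up, of the loose blue shelf bracket: an inverted steel U channel, about 0.24 kg, standing on its lower edges: 100 mm long (x), 54 mm wide (y) over two vertical 4 mm cheeks, 52 mm high (z up). Grip it from above across the 54 mm. Its rear, a flat back plate with the hooks, is at x = +50 mm; the front (-x) edge of the top bears a 8 mm lip. Once hung it may sag by 3 degrees.
- bracket_hooks (a point): Middle of the bracket's back plate face, 50 mm to +x of bracket_center. Four hooks stick out 9.5 mm to +x there, each 4 mm wide and 14 mm high: at y = +25 and -25 mm, their middles at z = +15 and -15 mm. Each is a neck (its upper 6 mm) ending in a 4 mm thick plate hanging the full 14 mm, so a 5.5 mm gap open downwards remains, which drops over the 4 mm wall.
- shelf_spot (a point): Middle of the bracket's flat top, on its surface, 26 mm above bracket_center, axes as the bracket's: the place for the candle glass.
- glass_center (a point): Centre, half-way up, of the white candle in its thin clear glass: an upright cylinder 46 mm in diameter, 70 mm high, about 0.12 kg, z up. It cracks if two fingers squeeze it with more than about 35 N each, or if it meets the shelf or the stand with more than 25 N.
- bracket: The loose shelf bracket itself; origin at the centre of its underside, 26 mm below bracket_center, same axes.
- glass: The candle glass itself; origin at the centre of its underside, 35 mm below glass_center.
- red_candle: Bystander: red pillar candle, 44 mm in diameter, 52 mm high, loose on the low shelf (top 110 mm above the stand's origin) behind the stand. Origin under its centre. Leave it.
- jar: Bystander: clear jar with white lid, 76 mm in diameter, 81 mm high. Origin under its centre. Leave it.
- torch: Bystander: teal gas torch, 95 mm in diameter, 136 mm high, its brass nozzle reaching 120 mm out along its -x, 124 mm up. Origin under its centre. Leave it.
Not all that is in view belongs to the job. Of the things that look like the bracket, the largest one is meant.

How it is judged:
By the outcome, as a careful person would: the job done as asked, in the order asked, and still so for the second after the job is handed in, with the robot touching nothing.
It also fails if it takes over 67 s, if anything falls off the work surface, if the arm or the gripper's body presses on something with over 40 N, if the wrist force passes 120 N, or if a joint passes its speed limit or range.

ROBOT

A 7-joint arm with a two-finger parallel gripper is mounted at the origin on the work surface. World frame = base frame: x ahead of the robot, y to its left, z up, the work surface at z = 0. Lengths are in mm, angles in rad, forces in N, time in s.
With the tool pointing down it reaches from about 400 to 925 mm from the base axis. Payload 4.1 kg.
Tool frame: the origin (TCP) lies midway between the tips of the shut fingers; the grasp point (between the pads) lies 19 mm behind it; z points along the fingers, y is the line along which they close (so a half turn about z gives the same grasp; the last joint's range is limited). The gripper opens to 85 mm and grips with 20 to 120 N. Pads are 22 mm wide; open, the fingers measure 114 mm over their backs; the gripper's body (76 mm by 85 mm) begins 54 mm behind the grasp point. The pads swing forward as they close: fully open they stand 13 mm farther back than shut.
Start: joints at [-1.418, 0.398, 0.045, 1.537, -0.019, 1.207, -0.051], TCP at [161.924, 629.547, 199.947] pointing down, gripper open.
Joint ranges: [-2.82, 2.82], [-0.49, 2.23], [-1.37, 1.46], [0, 2.46], [-1.36, 4.5], [0.23, 2], [-2.94, 2.94]. Speed limits (rad/s): [2.57, 2.57, 3.14, 3.14, 3.14, 3.14, 3.14].

INTERFACE

Orientations are given as a rotation vector (axis times angle).
In Python, from station import get_state, camera, camera_model, finish_job gives the robot as it stands.
- The arm moves only by the tool move_arm, never from a script. Its argument "deltas" is a list that holds one entry, the list of rows, each a list of 7 numbers: the turn, a rotation vector about the world's x, y, z in degrees, then the shift along the world's x, y, z in mm, then the finger opening in mm, from 0 to 85.4. A call has 1 to 10 rows; each row shifts and turns the commanded pose from where the row before left it; what a row does not reach is not made up. A row lasts 1/12 s, in which the tool goes at most 41.7 mm and 7.16 degrees, less where a joint would pass 70% of its speed; a pose out of reach is approached as far as the arm can. A call is refused whole if a number of a shift passes 41.7 or a number of a turn 7.16, either way. A call with a gripper value outside its range is refused whole. The fingers move at their own pace and stop on an object; "squeeze" is the grip in N (left out, the last holds). Time passes only in rows, so rows that do not move let the fingers close. It gives the time, the measured TCP pose, the force, the opening and the grip force at its end, in the units of the state.
- get_state(): the state, without advancing time (a new reading comes with each control period).
- camera(name): name is "side" or "top"; returns the picture (384x512x3 uint8, blue, green, red); there is no depth.
- camera_model(name): a dict with "intrinsics" (3x3 intrinsics, pixels), "k1" (the pictures are not rectified: a ray, as slopes to the right and down, at radius r is drawn at 1 + k1 r^2 times it, then the intrinsics apply), "world_from_camera" (4x4, takes a point from camera to world coordinates). Camera axes: x right, y up, looking along -z (the intrinsics and any distortion apply to the point x, -y, -z); pixel columns grow to the right and rows downward; lengths in mm; the calibration is good to about 2 mm. A picture is of the moment at which its call begins. camera_model takes no time and is no camera call.
- finish_job(): hands the job in; it is judged then, once.
The state is a dict: "time_s": time; "qpos": joint angles; "joint_vel": joint speeds; "joint_torque": joint torques, N m; "tcp_pos": TCP position; "ee_rot": TCP orientation; "ft_force": force on the tool from outside, world axes, zero at the start; "torque": the same for the moment, N m; "gripper_width": finger opening in mm; "gripper_force": force on a finger pad.
Only numpy, scipy, OpenCV 4.12 (cv2) and the standard library are available. Lean on these libraries where they do the work, as an engineer would, in place of code of your own. Each camera call takes 0.05 s, during which the arm holds its last target. There are 200 camera calls.

## Working session

There is one attempt and no reset: what is moved stays moved. The work goes in short steps, Python scripts to look and compute and a tool call to move; the robot and the scene stay as the last step left them, time stands still between calls to the robot, and variables do not carry over. Pictures are saved under pics/ and viewed, at most 10 in all, crops included, and the job is handed in when it is done.

Besides the shell and the picture viewer there is one more tool, called after ">>>" as name([rows], argument=value, ...), one row to a line, values as JSON. move_arm: Moves the arm, as the interface text tells. Its arguments: {"type":"object","properties":{"deltas":{"type":"array"},"squeeze":{"type":"number"}},"required":["deltas"]}

```bash
mkdir -p pics; ls; python3 - <<'E'
from station import *
import cv2,numpy as np
np.set_printoptions(precision=3,suppress=True)
s=get_state();print({k:np.round(v,3) for k,v in s.items()})
for n in("side","top"):
    cv2.imwrite(f"pics/{n}0.png",camera(n)); m=camera_model(n); print(n,m)
E
```

```text
pics
{'time_s': np.float64(0.0), 'qpos': array([-1.418,  0.399,  0.045,  1.538, -0.019,  1.207, -0.051]), 'joint_vel': array([-0.001, -0.001, -0.   , -0.001, -0.002,  0.001,  0.001]), 'joint_torque': array([  0.   , -47.512,   1.365, -25.422,   0.012,   0.01 ,   0.   ]), 'tcp_pos': array([161.763, 628.824, 198.845]), 'ee_rot': array([-0.394, -3.117,  0.003]), 'ft_force': array([0.049, 0.52 , 1.121]), 'torque': array([ 0.036, -0.05 , -0.026]), 'gripper_force': np.float64(0.0), 'gripper_width': np.float64(85.386)}
side {'intrinsics': array([[490.463,   0.   , 253.532],
       [  0.   , 490.463, 191.444],
       [  0.   ,   0.   ,   1.   ]]), 'k1': -0.013502683262923105, 'world_from_camera': array([[    0.993,     0.062,    -0.102,   431.755],
       [   -0.118,     0.633,    -0.765, -1214.209],
       [    0.017,     0.772,     0.635,  1046.798],
       [    0.   ,     0.   ,     0.   ,     1.   ]])}
top {'intrinsics': array([[419.79 ,   0.   , 250.514],
       [  0.   , 419.79 , 196.198],
       [  0.   ,   0.   ,   1.   ]]), 'k1': -0.10782767571255307, 'world_from_camera': array([[  -0.007,    0.996,   -0.09 ,  500.185],
       [  -1.   ,   -0.006,    0.016, -130.566],
       [   0.016,    0.09 ,    0.996, 1196.018],
       [   0.   ,    0.   ,    0.   ,    1.   ]])}
```

View pics/side0.png

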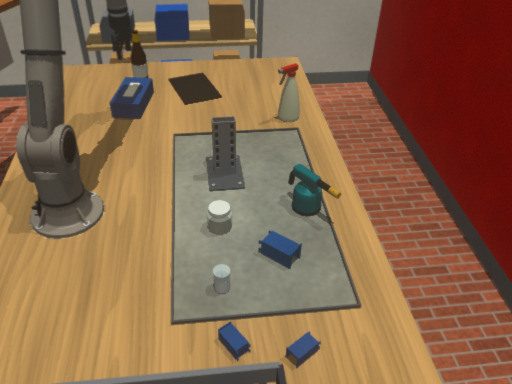

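View pics/top0.png

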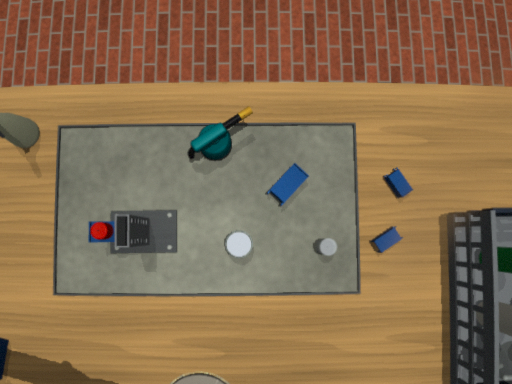

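The top view shows the stand at (144,231) with its slotted face toward image right (world −y). The bracket is at (287,184), the white glass at (326,247), the jar at (238,244) and the torch at (212,142). The side view shows the slots at (224,140), the bracket at (280,248) and the glass at (221,279). Next I'll enlarge these for corner picking.

```bash
cat > h.py <<'E'
import cv2,numpy as np
from station import *
from scipy.optimize import least_squares
def panel(img,x0,y0,w,h,s):
    c=cv2.resize(img[y0:y0+h,x0:x0+w],None,fx=s,fy=s,interpolation=cv2.INTER_CUBIC)
    for x in range((x0+9)//10*10,x0+w,10):
        cv2.line(c,((x-x0)*s+s//2,0),((x-x0)*s+s//2,6),(0,255,255),1); cv2.putText(c,str(x),((x-x0)*s-8,16),0,.33,(0,255,255),1)
    for y in range((y0+9)//10*10,y0+h,10):
        cv2.line(c,(0,(y-y0)*s+s//2),(6,(y-y0)*s+s//2),(0,255,255),1); cv2.putText(c,str(y),(8,(y-y0)*s+s//2+4),0,.33,(0,255,255),1)
    return c
def grid(ps): return np.vstack([np.hstack(r) for r in ps])
def proj(n,P):
    m=camera_model(n);T=np.linalg.inv(m["world_from_camera"]);P=np.atleast_2d(P)
    c=P@T[:3,:3].T+T[:3,3]; a=np.c_[c[:,0],-c[:,1]]/(-c[:,2:3]); a=a*(1+m["k1"]*(a**2).sum(1,keepdims=True))
    K=m["intrinsics"];return a*[K[0,0],K[1,1]]+[K[0,2],K[1,2]]
def tri(ps,pt):
    return least_squares(lambda X:np.r_[(proj("side",X)[0]-ps),(proj("top",X)[0]-pt)],[500,-150,50]).x
def onz(n,p,z):
    r=least_squares(lambda X:proj(n,[X[0],X[1],z])[0]-p,[500,-150]).x;return np.r_[r,z]
E
python3 - <<'E'
from h import *
s=cv2.imread("pics/side0.png");t=cv2.imread("pics/top0.png")
cv2.imwrite("pics/c1.png",grid([[panel(s,190,110,57,85,7),panel(t,105,200,57,85,7)]]))
cv2.imwrite("pics/c2.png",grid([[panel(s,253,225,57,42,7),panel(t,260,158,57,42,7)],[panel(s,200,258,57,42,7),panel(t,300,225,57,42,7)]]))
E
```

```text
(no output)
```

View pics/c1.png

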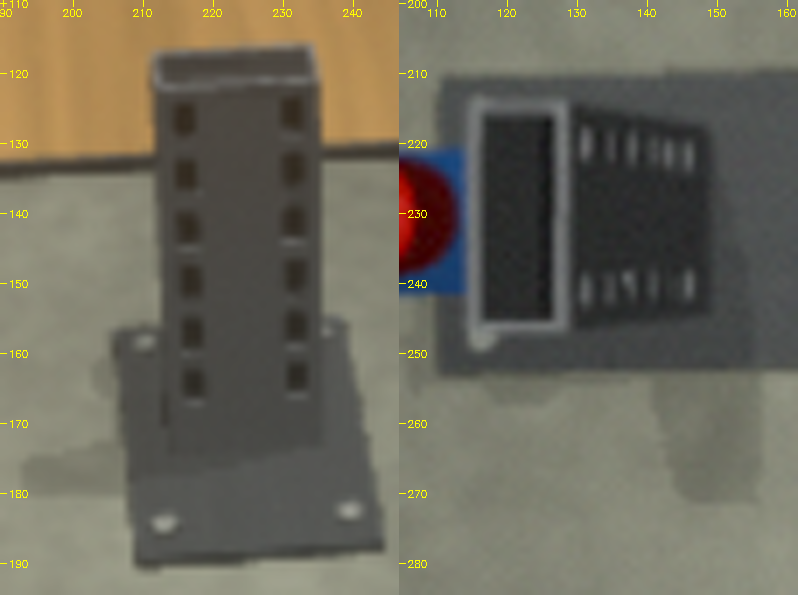

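View pics/c2.png

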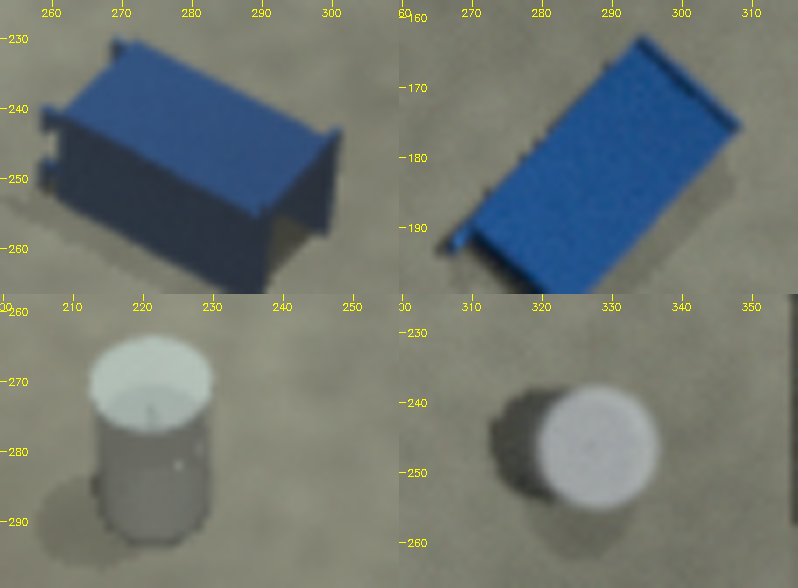

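```bash
cat > fit.py <<'E'
from h import *
np.set_printoptions(precision=1,suppress=True)
def fit(obs,x0,zfree=True):
    def f(p):
        c,s=np.cos(p[3]),np.sin(p[3]);R=np.array([[c,-s,0],[s,c,0],[0,0,1]])
        r=[]
        for n in obs:
            P=np.array([o[0] for o in obs[n]],float)@R.T+p[:3]
            r.append((proj(n,P)-np.array([o[1] for o in obs[n]])).ravel())
        return np.concatenate(r)
    q=least_squares(f,x0,loss="soft_l1")
    for n in obs: pass
    print(q.x[:3],"yaw",np.degrees(q.x[3]),"res",f(q.x));return q.x
E
python3 - <<'E'
from fit import *
st={"side":[((-17,25,200),(215.9,126.4)),((-17,-25,200),(231.2,125.8)),((-17,25,170),(216.2,134.2)),((-17,-25,170),(231.4,133.6)),((-17,25,50),(217.2,164.2)),((-17,-25,50),(231.9,163.4)),
 ((-17,38,218),(212.1,122.2)),((-17,-38,218),(234.9,120.8))],
"top":[((17,38,218),(114.2,247.4)),((17,-38,218),(114.2,213.4)),((-17,-38,218),(128.9,213.4)),((-17,38,218),(128.9,246.6))]}
# stand +y = world -x : lower x = lower in top image, left in side
print("stand");fit(st,[450,100,4,np.pi/2])
br={"side":[((50,-27,52),(272.2,230.2)),((50,27,52),(261.4,240.9)),],
"top":[((50,27,52),(0,0))]}
# corners
for nm,ps,pt in[("rear hi-x",(272.2,230.2),(269.6,190.1))]:print(nm)
for z in(56,64): print("front top-view z",z,onz("top",(294.6,162.8),z),onz("top",(308.2,175.4),z)," side",onz("side",(301.1,243.1),z),onz("side",(289.9,254.5),z))
print("rear z56 top",onz("top",(269.6,190.1),56),"side",onz("side",(272.2,230.2),56),onz("side",(261.4,240.9),56))
g=tri((221.2,270.4),(327.9,246.4));print("glass top tri",g,proj("side",g),proj("top",g))
for z in(4,39,74):print(z,onz("top",(327.9,246.4),z))
s=cv2.imread("pics/side0.png");t=cv2.imread("pics/top0.png")
cv2.imwrite("pics/c3.png",grid([[panel(s,252,222,50,50,8),panel(t,263,158,50,50,8)]]))
E
```

```text
stand
[510.1 153.9   5.5] yaw 5130.637144335486 res [ 0.1  0.2  0.3 -0.1  0.1  0.3  0.2 -0.   0.2  0.1  0.1 -0.1 -0.4 -0.3
  0.6 -0.1  0.1 -0.5  0.2  0.8 -0.1  0.6 -0.2  0.2]
rear hi-x
front top-view z 56 [ 695.  -271.5   56. ] [ 659.8 -308.5   56. ]  side [ 697.1 -261.9   56. ] [ 657.8 -302.    56. ]
front top-view z 64 [ 693.6 -270.5   64. ] [ 658.7 -307.2   64. ]  side [ 694.9 -269.6   64. ] [ 656.  -309.3   64. ]
rear z56 top [ 619.7 -201.6   56. ] side [ 623.4 -201.8   56. ] [ 586.5 -241.8   56. ]
glass top tri [ 465.4 -355.3   73.4] [[221.2 270.4]] [[327.9 246.4]]
4 [ 463.3 -369.2    4. ]
39 [ 464.4 -362.2   39. ]
74 [ 465.5 -355.2   74. ]
```

View pics/c3.png

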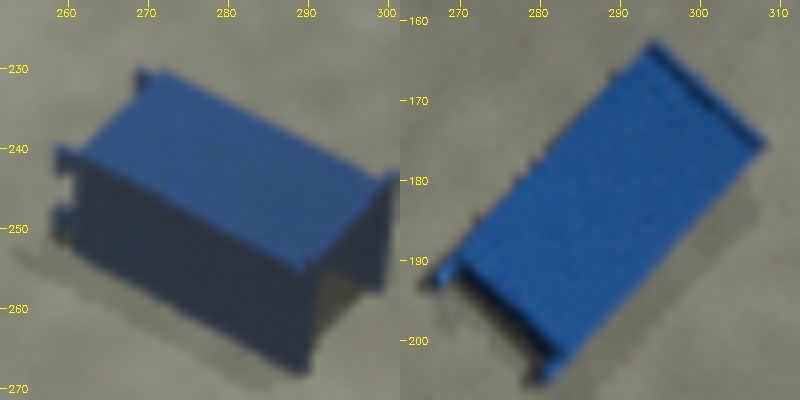

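```bash
python3 - <<'E'
from fit import *
H=60
br={"side":[((50,27,52),(261.25,240.5)),((50,-27,52),(272.1,230.5)),((-50,-27,H),(301,243)),((-50,27,H),(290,254.6)),((-50,27,0),(289.25,268.5)),((50,27,0),(260.6,252.5)),((-50,-27,0),(299,258))],
"top":[((-50,-27,H),(294.4,162.5)),((-50,27,H),(308.4,175.6)),((50,-27,52),(270.1,190.1)),((50,27,52),(282.5,202))]}
p=fit(br,[640,-250,4,2.3])
# marker view on torch for clearance
print("torch approx",onz("top",(212,142),100),"nozzle",onz("top",(250,112),128),"jar lid",onz("top",(238,244),85))
from scipy.spatial.transform import Rotation as R
s=get_state();r=R.from_rotvec(s["ee_rot"]);print(r.as_matrix(),s["tcp_pos"])
E
```

```text
[ 640.2 -254.2    3.4] yaw 136.03912527301586 res [-0.4 -0.2 -0.2 -0.6  0.1  0.2  0.3 -0.3 -0.3  0.6 -0.2  0.5  0.4 -0.1
 -0.2 -0.1  0.2  0.3 -1.1 -1.2  0.9  0.5]
torch approx [744.5 -47.3 100. ] nozzle [ 817.7 -148.4  128. ] jar lid [ 474.5 -114.9   85. ]
[[-1.   0.2 -0. ]
 [ 0.2  1.  -0. ]
 [-0.  -0.  -1. ]] [161.8 628.9 199. ]
```

>>> move_arm([
  [[0,0,-3,16,-32,10,85],[0,0,-3,16,-32,10,85],[0,0,-3,16,-32,10,85],[0,0,-3,16,-32,10,85],[0,0,-3,16,-32,10,85],[0,0,-3,16,-32,10,85],[0,0,-3,16,-32,10,85],[0,0,-3,16,-32,10,85],[0,0,-3,16,-32,10,85],[0,0,-3,16,-32,10,85]],
])

```text
time_s: 0.93
tcp_pos: [322.2, 307.5, 300.1]
ee_rot: [-1.191, -2.907, 0.001]
ft_force: [0.3, 1.1, 1.0]
gripper_width: 84.7
gripper_force: 0.0
```

>>> move_arm([
  [[0,0,0,16,-32,0,85],[0,0,0,16,-32,0,85],[0,0,0,16,-32,0,85],[0,0,0,16,-32,0,85],[0,0,0,16,-32,0,85],[0,0,0,16,-32,0,85],[0,0,0,16,-32,0,85],[0,0,0,16,-32,0,85],[0,0,0,16,-32,0,85],[0,0,0,16,-32,0,85]],
])

```text
time_s: 1.77
tcp_pos: [482.0, -12.1, 299.9]
ee_rot: [-1.187, -2.909, -0.001]
ft_force: [0.4, 1.1, -1.5]
gripper_width: 84.9
gripper_force: 0.0
```

>>> move_arm([
  [[0,0,0.3,17.5,-27,-15,85],[0,0,0.3,17.5,-27,-15,85],[0,0,0,17.5,-27,-15,85],[0,0,0,17.5,-27,-15,85],[0,0,0,17.5,-27,-15,85],[0,0,0,17.5,-27,-15,85],[0,0,0,17.5,-27,-15,85],[0,0,0,17.5,-27,-15,85],[0,0,0,18,-26,-15,85],[0,0,0,0,0,0,85]],
])

```text
time_s: 2.6
tcp_pos: [638.6, -258.0, 159.9]
ee_rot: [-1.179, -2.907, 0.009]
ft_force: [-1.0, -0.5, -0.4]
gripper_width: 84.9
gripper_force: 0.0
```

```bash
python3 - <<'E'
from h import *
s=camera("side");t=camera("top")
cv2.imwrite("pics/c4.png",grid([[panel(s,235,155,80,120,5),panel(t,240,140,80,120,5)]]))
print(get_state()["tcp_pos"],get_state()["ee_rot"])
E
```

```text
[ 638.84574942 -253.35968101  163.1277722 ] [-1.17421250e+00 -2.91036655e+00  1.57438201e-03]
```

View pics/c4.png

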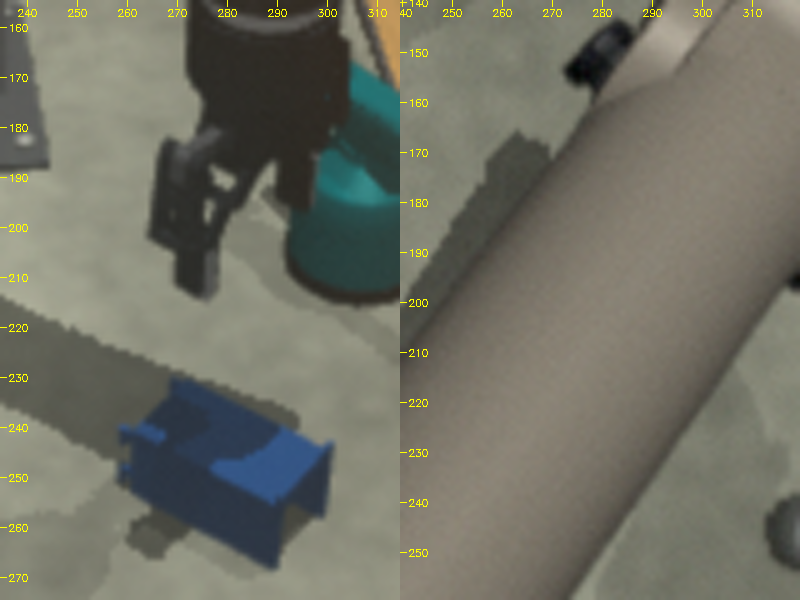

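The side view shows the open gripper directly over the bracket (finger tip at (275,212), bracket still at (280,248)), clear of the torch. I'll descend and grip.

>>> move_arm([
  [[0,0,0,0,0,-20,85],[0,0,0,0,0,-20,85],[0,0,0,0,0,-20,85],[0,0,0,0,0,-20,85],[0,0,0,0,0,-18,85],[0,0,0,0,0,-16,85],[0,0,0,0,0,-14,85],[0,0,0,0,0,-12,85],[0,0,0,0,0,-8,85],[0,0,0,0,0,0,85]],
])

```text
time_s: 3.53
tcp_pos: [639.1, -251.2, 15.5]
ee_rot: [-1.17, -2.913, -0.001]
ft_force: [-0.6, 0.5, -0.3]
gripper_width: 85.1
gripper_force: 0.0
```

>>> move_arm([
  [[0,0,0,0,0,0,45],[0,0,0,0,0,0,45],[0,0,0,0,0,0,45],[0,0,0,0,0,0,45],[0,0,0,0,0,0,45],[0,0,0,0,0,0,45],[0,0,0,0,0,0,45],[0,0,0,0,0,0,45]],
], squeeze=90)

```text
time_s: 4.2
tcp_pos: [640.8, -253.3, 19.2]
ee_rot: [1.172, 2.912, 0.001]
ft_force: [-1.3, 0.4, 6.5]
gripper_width: 49.2
gripper_force: 91.9
```

>>> move_arm([
  [[0,0,0,0,0,3,45],[0,0,0,0,0,8,45],[0,0,0,0,0,10,45],[0,0,0,0,0,15,45],[0,0,0,0,0,20,45],[0,0,0,0,0,25,45],[0,0,0,0,0,25,45],[0,0,0,0,0,20,45],[0,0,0,0,0,14,45],[0,0,0,0,0,10,45]],
])

```text
time_s: 5.03
tcp_pos: [640.6, -253.1, 169.9]
ee_rot: [1.171, 2.911, 0.0]
ft_force: [0.3, 0.1, -2.1]
gripper_width: 48.9
gripper_force: 93.4
```

```bash
python3 - <<'E'
from h import *
s=camera("side")
cv2.imwrite("pics/side5.png",s)
cv2.imwrite("pics/c5.png",panel(s,235,150,80,80,7))
st=get_state();print({k:np.round(st[k],3) for k in("tcp_pos","ee_rot","ft_force","torque","gripper_width","gripper_force","qpos")})
E
```

```text
{'tcp_pos': array([ 641.251, -253.401,  171.022]), 'ee_rot': array([1.171e+00, 2.910e+00, 1.000e-03]), 'ft_force': array([ 1.263, -1.481, -1.224]), 'torque': array([-0.023, -0.14 ,  0.012]), 'gripper_width': np.float64(49.159), 'gripper_force': np.float64(93.475), 'qpos': array([-0.181,  0.601,  0.767,  1.484, -0.431,  1.225,  1.449])}
```

View pics/c5.png

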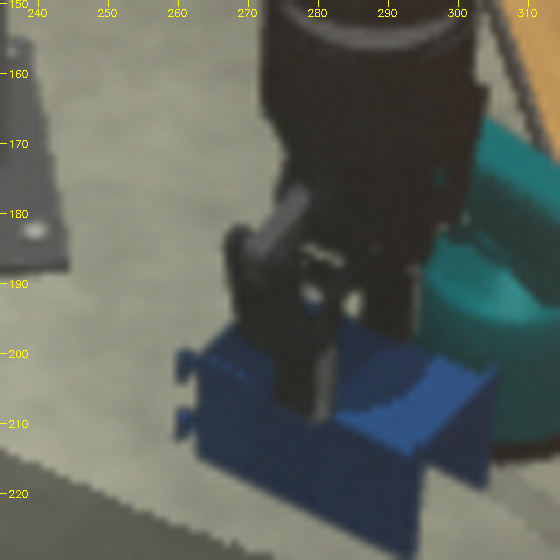

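```bash
cat > bfit.py <<'E'
from h import *
from scipy.spatial.transform import Rotation as R
np.set_printoptions(precision=1,suppress=True)
def bfit(obs,x0,prior,tilt=True):
    # p: underside origin xyz, yaw, pitch(about bracket y), roll ; obs {cam:[(pt,pix)]}
    def rep(p):
        return {n:proj(n,R.from_euler("ZYX",p[3:6]).apply(np.array([o[0] for o in obs[n]],float))+p[:3]) for n in obs}
    def f(p):
        r=rep(p);e=[(r[n]-np.array([o[1] for o in obs[n]])).ravel()/0.4 for n in obs]
        return np.concatenate(e+[(p-x0)/prior])
    q=least_squares(f,x0).x;r=rep(q)
    print("xyz",q[:3],"yaw/pitch/roll deg",np.degrees(q[3:]));print("res",*[(r[n]-np.array([o[1] for o in obs[n]])).ravel() for n in obs]);return q
E
python3 - <<'E'
from bfit import *
z=[camera("side") is None or get_state()["tcp_pos"] for _ in range(6)];m=np.mean(z,0);print("tcp",m)
o={"side":[((50,27,52),(262.6,200.6)),((50,27,0),(262.6,214.9)),((-50,27,0),(293.8,229.1)),((-50,-27,60),(305.2,202.4)),((-50,27,60),(294.2,213.8)),((-50,-27,0),(304.1,219.5))]}
bfit(o,np.r_[640.2,-254.2,157,np.radians([136,0,0])],np.r_[5,5,5,np.radians([3,3,2])])
E
```

```text
tcp [ 639.6 -252.2  166.4]
xyz [ 642.2 -252.6  152.5] yaw/pitch/roll deg [136.3   0.9  -1.2]
res [-0.1 -0.1 -0.2  0.1 -0.5  1.2  0.4 -0.3  0.1 -0.4  0.2 -0.6]
```

>>> move_arm([
  [[0,0,-4.5,-12.9,28,5,45],[0,0,-4.5,-12.9,28,4,45],[0,0,-4.5,-12.9,29,0,45],[0,0,-4.5,-12.9,29,0,45],[0,0,-4.5,-12.9,29,0,45],[0,0,-4.5,-12.9,29,0,45],[0,0,-4.5,-12.9,29,0,45],[0,0,-4.5,-12.9,29,0,45],[0,0,-4.5,-12.9,29,0,45],[0,0,-4.7,-12.9,29,0,45]],
])

```text
time_s: 6.22
tcp_pos: [509.5, 36.8, 175.2]
ee_rot: [-2.207, -2.235, 0.001]
ft_force: [-0.3, 1.0, -2.4]
gripper_width: 49.3
gripper_force: 93.7
```

```bash
python3 - <<'E'
from h import *
S=[];
for i in range(10):
    s=camera("side") ;S.append(get_state())
t=camera("top")
cv2.imwrite("pics/side6.png",s);cv2.imwrite("pics/top6.png",t)
cv2.imwrite("pics/c6.png",grid([[panel(s,195,105,57,85,7),panel(t,115,200,57,85,7)]]))
S=S[3:]
for k in("tcp_pos","ee_rot","ft_force","torque"): print(k,np.mean([x[k] for x in S],0),S[-1]["time_s"])
E
```

```text
tcp_pos [510.92705426  34.53978474 175.82981247] 6.7167
ee_rot [ 1.57519271e+00  1.59747226e+00 -2.85996603e-04] 6.7167
ft_force [ 0.23758016 -0.45684844 -2.52607065] 6.7167
torque [-0.03649215  0.01411315  0.02136389] 6.7167
```

View pics/c6.png

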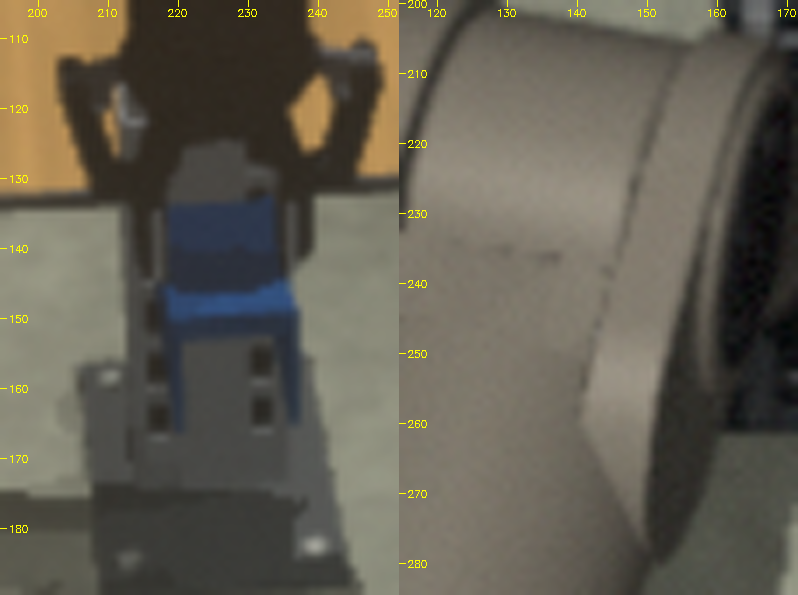

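The bracket hangs in front of the free face (rear top edge from (218,134) to (234,133)). One slot is visible at its right. Now I'll fit its pose.

```bash
python3 - <<'E'
from bfit import *
o={"side":[((50,27,52),(218.4,133.8)),((50,-27,52),(233.8,133.1)),((-50,27,60),(217.9,145.2)),((-50,-27,60),(236.9,144.5)),((-50,27,0),(219.3,165.9)),((-50,-27,0),(237.1,165.2))]}
for sc in(1,100): bfit(o,np.r_[510.9,33.6,163,np.radians([90.6,0,0])],np.r_[5,2.,3,np.radians([2,2,1])]*np.r_[sc,1,1,1,1,1])
print(proj("side",[[510.1,153.9,4+218]]))
# side-only stand lateral at face
import fit
st={"side":[((-17,25,200),(215.9,126.4)),((-17,-25,200),(231.2,125.8)),((-17,25,170),(216.2,134.2)),((-17,-25,170),(231.4,133.6)),((-17,25,50),(217.2,164.2)),((-17,-25,50),(231.9,163.4))]}
bfit(st,np.r_[510,153.9,4,np.radians([90.6,0,0])],np.r_[20,2.,2,np.radians([3,.1,.1])])
E
```

```text
xyz [512.7  32.1 162.1] yaw/pitch/roll deg [88.6  6.6 -0.1]
res [-1.   0.2  0.8  0.3  0.5  1.4 -0.2  1.3 -0.2 -1.6 -0.1 -1.7]
xyz [512.7  32.2 162.1] yaw/pitch/roll deg [88.6  6.6 -0.2]
res [-1.   0.2  0.8  0.3  0.5  1.4 -0.2  1.3 -0.1 -1.6 -0.1 -1.7]
[[223.2 118.9]]
xyz [509.8 154.6   5.1] yaw/pitch/roll deg [89.7  0.   0. ]
res [-0.1  0.1  0.1 -0.1 -0.1  0.2  0.1  0.   0.  -0.  -0.  -0. ]
```

```bash
python3 - <<'E'
from bfit import *
o={"side":[((50,27,52),(218.4,133.8)),((50,-27,52),(233.8,133.1)),((-50,27,60),(218.1,149.1)),((-50,-27,60),(236.9,148.3)),((-50,27,0),(219.3,165.9)),((-50,-27,0),(237.1,165.2))]}
bfit(o,np.r_[510.9,33.6,163,np.radians([90.6,0,0])],np.r_[50,2.,3,np.radians([3,2,1])])
E
```

```text
xyz [512.8  33.  160.5] yaw/pitch/roll deg [88.5  1.3 -0.3]
res [-1.  -0.   0.9 -0.1  0.4  0.1 -0.1  0.1 -0.1 -0.1 -0.1 -0.2]
```

>>> move_arm([
  [[0,0,0,0,5,2,45],[0,0,0,0,8,0,45],[0,0,0,0,8,0,45],[0,0,0,0,6,0,45],[0,0,0,0,5,0,45],[0,0,0,0,4,0,45],[0,0,0,0,4,0,45],[0,0,0,0,3,0,45],[0,0,0,0,2,0,45],[0,0,0,0,1,0,45]],
])

```text
time_s: 7.6
tcp_pos: [510.9, 81.8, 177.9]
ee_rot: [2.202, 2.24, -0.0]
ft_force: [-0.1, -0.7, -2.2]
gripper_width: 49.2
gripper_force: 93.7
```

>>> move_arm([
  [[0,0,0,0,0.5,0,45],[0,0,0,0,0.5,0,45],[0,0,0,0,0.5,0,45],[0,0,0,0,0.5,0,45]],
])

```text
time_s: 7.93
tcp_pos: [510.9, 83.3, 178.0]
ee_rot: [2.203, 2.24, 0.0]
ft_force: [0.3, 0.8, -2.4]
gripper_width: 49.4
gripper_force: 93.7
```

>>> move_arm([
  [[0,0,0,0,1,0,45],[0,0,0,0,1,0,45],[0,0,0,0,0.5,0,45],[0,0,0,0,0.5,0,45],[0,0,0,0,0,0,45]],
])

```text
time_s: 8.35
tcp_pos: [510.9, 86.7, 177.9]
ee_rot: [2.202, 2.241, 0.0]
ft_force: [0.4, -0.9, -2.6]
gripper_width: 49.0
gripper_force: 93.7
```

>>> move_arm([
  [[0,0,0,0,0.5,0,45],[0,0,0,0,0.5,0,45],[0,0,0,0,0.5,0,45],[0,0,0,0,0,0,45]],
])

```text
time_s: 8.68
tcp_pos: [510.9, 88.2, 177.9]
ee_rot: [2.202, 2.24, 0.0]
ft_force: [0.3, -0.1, -2.5]
gripper_width: 49.2
gripper_force: 93.7
```

>>> move_arm([
  [[0,0,0,0,0.5,0,45],[0,0,0,0,0.5,0,45],[0,0,0,0,0,0,45]],
])

```text
time_s: 8.93
tcp_pos: [510.9, 88.6, 178.0]
ee_rot: [2.202, 2.24, -0.001]
ft_force: [0.3, -2.0, -1.5]
gripper_width: 49.1
gripper_force: 93.8
```

>>> move_arm([
  [[0,0,0,0,0.5,0,45],[0,0,0,0,0.5,0,45],[0,0,0,0,0,0,45]],
])

```text
time_s: 9.18
tcp_pos: [510.8, 88.6, 178.0]
ee_rot: [2.203, 2.238, -0.002]
ft_force: [-0.7, -4.8, -1.9]
gripper_width: 49.0
gripper_force: 93.9
```

>>> move_arm([
  [[0,0,0,0,0.5,0,45],[0,0,0,0,0.5,0,45],[0,0,0,0,0,0,45]],
])

```text
time_s: 9.43
tcp_pos: [510.8, 88.7, 178.0]
ee_rot: [2.203, 2.237, -0.003]
ft_force: [-1.6, -6.6, -1.4]
gripper_width: 48.8
gripper_force: 94.0
```

>>> move_arm([
  [[0,0,0,0,-0.5,-1,45],[0,0,0,0,0,-1,45],[0,0,0,0,0,-1,45],[0,0,0,0,0,-1,45],[0,0,0,0,0,-1,45],[0,0,0,0,0,0,45]],
])

```text
time_s: 9.93
tcp_pos: [511.6, 88.7, 173.4]
ee_rot: [2.203, 2.237, -0.001]
ft_force: [-0.7, -4.9, 0.6]
gripper_width: 49.2
gripper_force: 94.4
```

>>> move_arm([
  [[0,0,0,0,0,-1,45],[0,0,0,0,0,-1,45],[0,0,0,0,0,-1,45],[0,0,0,0,0,-1,45],[0,0,0,0,0,0,45]],
])

```text
time_s: 10.35
tcp_pos: [511.8, 88.7, 169.5]
ee_rot: [2.202, 2.236, -0.0]
ft_force: [0.1, -6.3, 0.3]
gripper_width: 49.2
gripper_force: 94.4
```

>>> move_arm([
  [[0,0,0,0,0,-1,45],[0,0,0,0,0,-1,45],[0,0,0,0,0,0,45]],
])

```text
time_s: 10.6
tcp_pos: [511.8, 88.6, 167.5]
ee_rot: [2.202, 2.236, 0.0]
ft_force: [0.1, -5.3, 0.3]
gripper_width: 49.1
gripper_force: 94.4
```

Moved 10.5 mm down freely; continuing to contact.

>>> move_arm([
  [[0,0,0,0,0,-1,45],[0,0,0,0,0,-1,45],[0,0,0,0,0,0,45]],
])

```text
time_s: 10.85
tcp_pos: [511.9, 87.8, 166.2]
ee_rot: [2.203, 2.236, -0.001]
ft_force: [-1.6, -6.4, 5.1]
gripper_width: 49.2
gripper_force: 95.5
```

>>> move_arm([
  [[0,0,0,0,0,-1,45],[0,0,0,0,0,-1,45],[0,0,0,0,0,0,45]],
])

```text
time_s: 11.1
tcp_pos: [511.9, 87.1, 165.0]
ee_rot: [2.204, 2.235, -0.001]
ft_force: [-4.8, -8.3, 12.4]
gripper_width: 48.9
gripper_force: 96.8
```

>>> move_arm([
  [[0,0,0,0,0,-1,45],[0,0,0,0,0,-1,45],[0,0,0,0,0,0,45]],
])

```text
time_s: 11.35
tcp_pos: [511.8, 86.7, 164.3]
ee_rot: [2.206, 2.235, -0.002]
ft_force: [-7.9, -9.0, 21.5]
gripper_width: 49.0
gripper_force: 98.7
```

>>> move_arm([
  [[0,0,0,0,0,2,45],[0,0,0,0,0,1,45],[0,0,0,0,0,0,45]],
])

```text
time_s: 11.6
tcp_pos: [511.9, 87.4, 165.6]
ee_rot: [2.203, 2.235, -0.001]
ft_force: [-1.7, -8.1, 7.5]
gripper_width: 49.2
gripper_force: 95.6
```

>>> move_arm([
  [[0,0,0,0,0,0,60],[0,0,0,0,0,0,75],[0,0,0,0,0,0,80],[0,0,0,0,0,0,80],[0,0,0,0,0,0,80],[0,0,0,0,0,0,80]],
])

```text
time_s: 12.1
tcp_pos: [510.9, 91.1, 163.9]
ee_rot: [-2.201, -2.241, -0.0]
ft_force: [-0.0, 0.3, -0.4]
gripper_width: 80.2
gripper_force: 0.0
```

>>> move_arm([
  [[0,0,0,0,0,5,80],[0,0,0,0,0,10,80],[0,0,0,0,0,15,80],[0,0,0,0,0,20,80],[0,0,0,0,-5,30,80],[0,0,0,0,-30,25,80],[0,0,0,0,-38,0,80],[0,0,0,0,-40,0,80],[0,0,0,-5,-40,0,80],[0,0,0,-5,-40,0,80]],
])

```text
time_s: 12.93
tcp_pos: [501.0, -104.3, 270.2]
ee_rot: [2.201, 2.24, 0.003]
ft_force: [0.8, 0.1, 0.9]
gripper_width: 80.2
gripper_force: 0.0
```

```bash
python3 - <<'E'
from h import *
s=camera("side");t=camera("top")
cv2.imwrite("pics/side7.png",s);cv2.imwrite("pics/top7.png",t)
cv2.imwrite("pics/c7.png",grid([[panel(s,195,105,57,85,7),panel(t,107,190,57,85,7)]]))
print(get_state()["tcp_pos"])
E
```

```text
[ 498.71460243 -111.87414116  270.65316898]
```

View pics/c7.png

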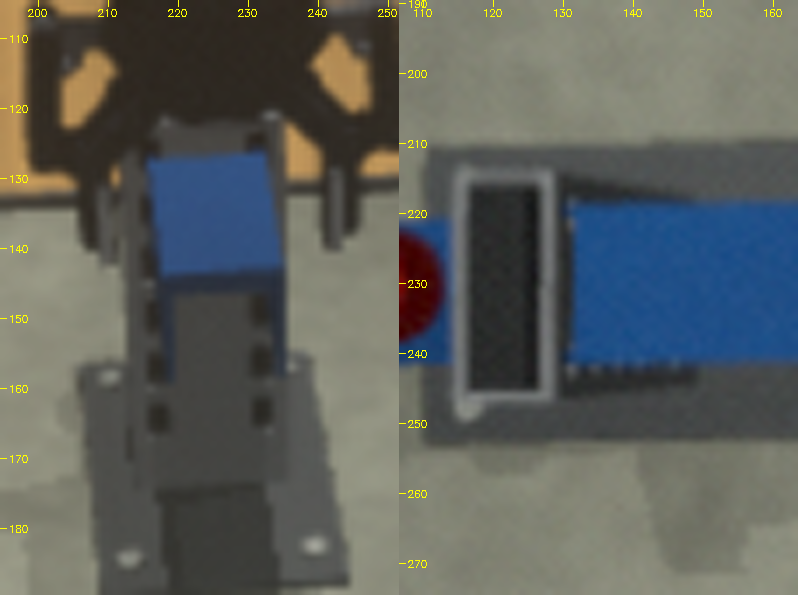

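```bash
python3 - <<'E'
from bfit import *
o={"side":[((50,27,52),(215.8,127.1)),((50,-27,52),(232.4,126.2)),((-50,27,60),(217.4,143.8)),((-50,-27,60),(235.1,142.8)),((-50,27,0),(218.5,158.8)),((-50,-27,0),(234.9,157.4))],
"top":[((50,27,52),(131.1,241.2)),((50,-27,52),(131.1,218.5))]}
q=bfit(o,np.r_[510.8,87,152,np.radians([90.6,0,0])],np.r_[30,30,30,np.radians([3,6,1])])
print("spot",R.from_euler("ZYX",q[3:]).apply([0,0,52])+q[:3])
E
```

```text
xyz [511.6  89.2 149.7] yaw/pitch/roll deg [89.8 -2.8 -0.4]
res [-0.1 -0.1  0.1 -0.1  0.1 -0.2  0.1 -0.2 -0.3  0.2  0.4  0.6] [-0.2  0.2  0.1  0. ]
spot [511.2  86.6 201.7]
```

The top and side views show the bracket hooked on at the top rows, rear edge from (215.8,127.1) to (232.4,126.2). It is fully down with about 2.8° of sag, and the shelf spot is near (511, 87, 202). Next is the glass.

>>> move_arm([
  [[0,0,0,-3.4,-25,-5,80],[0,0,0,-3.4,-28,-10,80],[0,0,0,-3.4,-28,-15,80],[0,0,0,-3.4,-28,-18,80],[0,0,0,-3.4,-28,-18,80],[0,0,0,-3.4,-28,-18,80],[0,0,0,-3.4,-28,-18,80],[0,0,0,-3.4,-25,-18,80],[0,0,0,-3.4,-21,-15,80],[0,0,0,-3.4,-12,-10,80]],
])

```text
time_s: 13.87
tcp_pos: [465.8, -356.0, 123.4]
ee_rot: [2.205, 2.237, -0.003]
ft_force: [-0.5, -0.6, 1.1]
gripper_width: 79.5
gripper_force: 0.0
```

```bash
python3 - <<'E'
from h import *
S=[]
for i in range(10):
    s=camera("side") ;S.append(get_state())
cv2.imwrite("pics/side8.png",s)
cv2.imwrite("pics/c8.png",panel(s,180,210,80,90,6))
S=S[3:]
print(np.mean([x["tcp_pos"] for x in S],0),S[-1]["ee_rot"],S[-1]["qpos"])
E
```

```text
[ 468.09209782 -352.60258224  124.81009924] [2.19971721e+00 2.24166971e+00 1.43623913e-03] [-0.13928175  0.53522956  0.9759815   1.79793019 -0.50102378  1.07838922
  1.03681786]
```

View pics/c8.png

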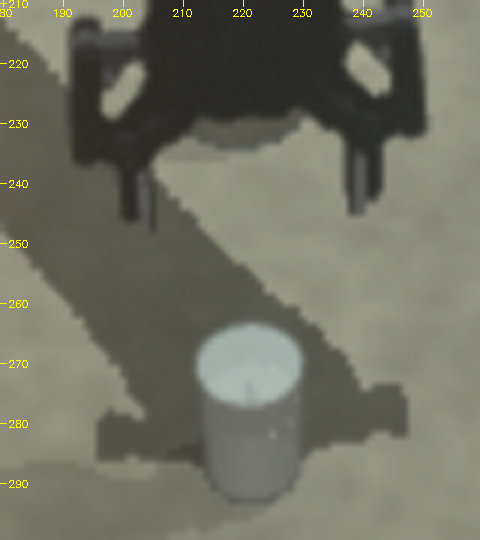

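The fingertips straddle the glass symmetrically (tips at (204,247) and (238,245), glass axis at column 221). I'll lower with a small correction and grip at 25 N.

>>> move_arm([
  [[0,0,0,-2.3,-2.7,-8,80],[0,0,0,0,0,-14,80],[0,0,0,0,0,-15,80],[0,0,0,0,0,-15,80],[0,0,0,0,0,-14,80],[0,0,0,0,0,-12,80],[0,0,0,0,0,-10,80],[0,0,0,0,0,-7,80],[0,0,0,0,0,-4,80],[0,0,0,0,0,0,80]],
], squeeze=25)

```text
time_s: 15.2
tcp_pos: [464.2, -355.9, 24.1]
ee_rot: [-2.202, -2.239, 0.0]
ft_force: [-0.1, 0.8, 0.1]
gripper_width: 80.0
gripper_force: 0.0
```

>>> move_arm([
  [[0,0,0,0,0,0,70],[0,0,0,0,0,0,60],[0,0,0,0,0,0,53],[0,0,0,0,0,0,49],[0,0,0,0,0,0,46],[0,0,0,0,0,0,43],[0,0,0,0,0,0,40],[0,0,0,0,0,0,38],[0,0,0,0,0,0,36],[0,0,0,0,0,0,36]],
], squeeze=25)

```text
time_s: 16.03
tcp_pos: [464.7, -356.4, 25.5]
ee_rot: [2.202, 2.24, 0.001]
ft_force: [-0.8, 2.0, 4.7]
gripper_width: 45.1
gripper_force: 25.6
```

>>> move_arm([
  [[0,0,0,0,0,3,36],[0,0,0,0,0,7,36],[0,0,0,0,0,14,36],[0,0,0,0,0,22,36],[0,0,0,0,0,28,36],[0,0,0,0,0,32,36],[0,0,0,0,0,34,36],[0,0,0,0,0,34,36],[0,0,0,1,6,32,36],[0,0,0,1,12,20,36]],
])

```text
time_s: 16.87
tcp_pos: [466.5, -341.0, 255.7]
ee_rot: [2.202, 2.232, 0.0]
ft_force: [-0.1, -0.8, -1.1]
gripper_width: 44.6
gripper_force: 25.9
```

>>> move_arm([
  [[0,0,0,2,18,10,36],[0,0,0,3,25,4,36],[0,0,0,3,28,0,36],[0,0,0,3,28,0,36],[0,0,0,3,28,0,36],[0,0,0,3,28,0,36],[0,0,0,3,28,0,36],[0,0,0,3,28,0,36],[0,0,0,3,28,0,36],[0,0,0,3,28,0,36]],
])

```text
time_s: 17.7
tcp_pos: [495.3, -70.3, 265.6]
ee_rot: [-2.203, -2.239, -0.002]
ft_force: [0.2, 0.3, -1.1]
gripper_width: 44.9
gripper_force: 25.9
```

>>> move_arm([
  [[0,0,0,3,28,0,36],[0,0,0,3,28,0,36],[0,0,0,3,25,0,36],[0,0,0,3,20,0,36],[0,0,0,2,16,0,36],[0,0,0,1,12,0,36],[0,0,0,0,6,0,36],[0,0,0,0,3,0,36],[0,0,0,0,0,0,36],[0,0,0,0,0,0,36]],
])

```text
time_s: 18.53
tcp_pos: [510.5, 65.4, 265.0]
ee_rot: [2.204, 2.238, -0.0]
ft_force: [0.9, -1.0, -2.8]
gripper_width: 44.8
gripper_force: 25.9
```

```bash
python3 - <<'E'
from h import *
S=[]
for i in range(10):
    s=camera("side") ;S.append(get_state())
t=camera("top")
cv2.imwrite("pics/side9.png",s)
cv2.imwrite("pics/c9.png",panel(s,190,90,66,85,7))
S=S[3:]
for k in("tcp_pos","ft_force","torque","gripper_width","gripper_force"):print(k,np.mean([x[k] for x in S],0))
print(S[-1]["ee_rot"],S[-1]["time_s"])
E
```

```text
tcp_pos [510.61181912  66.36416592 264.97804129]
ft_force [ 0.0250002   0.28514094 -1.22509216]
torque [-0.0078026   0.00082811 -0.0015108 ]
gripper_width 44.89316333262807
gripper_force 25.8748197555542
[2.20256683e+00 2.24009995e+00 1.30831966e-04] 19.0333
```

View pics/c9.png

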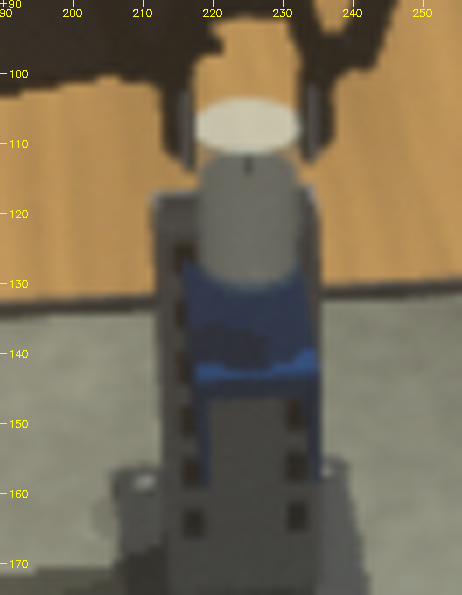

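The glass hangs upright over the shelf (top ellipse at (225,107), bottom at (225,130)). I've now used more picture views than allowed, so I'll view no more and finish on force feedback and numbers.

>>> move_arm([
  [[0,0,0,0,4,0,36],[0,0,0,0,6,0,36],[0,0,0,0,6,0,36],[0,0,0,0,4,0,36],[0.5,0,0,0,0,-5,36],[0.5,0,0,0,0,-8,36],[0.5,0,0,0,0,-8,36],[0.5,0,0,0,0,-7,36],[0.5,0,0,0,0,-4,36],[0,0,0,0,0,-2,36]],
])

```text
time_s: 19.92
tcp_pos: [510.0, 85.6, 229.9]
ee_rot: [-2.182, -2.215, -0.047]
ft_force: [-0.5, 0.3, -0.9]
gripper_width: 45.1
gripper_force: 25.9
```

>>> move_arm([
  [[0,0,0,0,0,-0.6,36],[0,0,0,0,0,-0.6,36],[0,0,0,0,0,-0.6,36],[0,0,0,0,0,0,36]],
])

```text
time_s: 20.25
tcp_pos: [510.8, 87.0, 229.3]
ee_rot: [-2.18, -2.219, -0.049]
ft_force: [0.8, 0.6, -1.3]
gripper_width: 45.0
gripper_force: 25.9
```

>>> move_arm([
  [[0,0,0,0,0,-0.5,36],[0,0,0,0,0,-0.5,36],[0,0,0,0,0,0,36]],
])

```text
time_s: 20.5
tcp_pos: [510.6, 87.0, 228.2]
ee_rot: [-2.18, -2.219, -0.049]
ft_force: [0.2, 0.0, -2.3]
gripper_width: 45.0
gripper_force: 25.9
```

>>> move_arm([
  [[0,0,0,0,0,-0.5,36],[0,0,0,0,0,-0.5,36],[0,0,0,0,0,0,36]],
])

```text
time_s: 20.75
tcp_pos: [510.6, 86.8, 227.1]
ee_rot: [-2.181, -2.218, -0.048]
ft_force: [-1.0, 0.0, -1.2]
gripper_width: 45.2
gripper_force: 25.9
```

>>> move_arm([
  [[0,0,0,0,0,-0.5,36],[0,0,0,0,0,-0.5,36],[0,0,0,0,0,0,36]],
])

```text
time_s: 21.0
tcp_pos: [510.5, 86.8, 226.0]
ee_rot: [-2.181, -2.218, -0.048]
ft_force: [-0.2, -0.3, -1.2]
gripper_width: 44.7
gripper_force: 25.9
```

>>> move_arm([
  [[0,0,0,0,0,-0.5,36],[0,0,0,0,0,-0.5,36],[0,0,0,0,0,0,36]],
])

```text
time_s: 21.25
tcp_pos: [510.6, 86.8, 225.0]
ee_rot: [-2.181, -2.218, -0.048]
ft_force: [-0.4, -0.5, -0.8]
gripper_width: 44.9
gripper_force: 25.9
```

>>> move_arm([
  [[0,0,0,0,0,-0.5,36],[0,0,0,0,0,0,36]],
])

```text
time_s: 21.42
tcp_pos: [510.6, 86.8, 224.6]
ee_rot: [-2.181, -2.218, -0.048]
ft_force: [0.1, 0.3, -1.5]
gripper_width: 45.0
gripper_force: 25.9
```

>>> move_arm([
  [[0,0,0,0,0,-0.5,36],[0,0,0,0,0,0,36]],
])

```text
time_s: 21.58
tcp_pos: [510.6, 86.8, 224.1]
ee_rot: [-2.181, -2.218, -0.048]
ft_force: [-1.0, 0.7, -1.3]
gripper_width: 44.7
gripper_force: 25.9
```

>>> move_arm([
  [[0,0,0,0,0,-0.5,36],[0,0,0,0,0,0,36]],
])

```text
time_s: 21.75
tcp_pos: [510.6, 86.8, 223.6]
ee_rot: [-2.181, -2.218, -0.048]
ft_force: [-0.4, -0.0, -1.0]
gripper_width: 44.7
gripper_force: 25.9
```

>>> move_arm([
  [[0,0,0,0,0,-0.5,36],[0,0,0,0,0,0,36]],
])

```text
time_s: 21.92
tcp_pos: [510.7, 86.8, 223.3]
ee_rot: [-2.181, -2.218, -0.049]
ft_force: [0.3, 0.6, -0.9]
gripper_width: 45.1
gripper_force: 26.0
```

>>> move_arm([
  [[0,0,0,0,0,-0.5,36],[0,0,0,0,0,0,36]],
])

```text
time_s: 22.08
tcp_pos: [510.8, 86.7, 223.1]
ee_rot: [-2.181, -2.218, -0.049]
ft_force: [-0.8, -0.3, 3.7]
gripper_width: 44.8
gripper_force: 26.3
```

>>> move_arm([
  [[0,0,0,0,0,-0.5,36],[0,0,0,0,0,0,36]],
])

```text
time_s: 22.25
tcp_pos: [510.8, 86.5, 223.0]
ee_rot: [-2.181, -2.218, -0.049]
ft_force: [-2.3, -0.8, 6.3]
gripper_width: 45.0
gripper_force: 26.6
```

Contact came at the predicted height with a few newtons. Easing off, then releasing.

>>> move_arm([
  [[0,0,0,0,0,0.5,40],[0,0,0,0,0,0,46],[0,0,0,0,0,0,50],[0,0,0,0,0,0,58],[0,0,0,0,0,0,68],[0,0,0,0,0,0,80],[0,0,0,0,0,0,80],[0,0,0,0,0,0,80],[0,0,0,0,0,0,80]],
])

```text
time_s: 23.0
tcp_pos: [510.6, 86.8, 222.6]
ee_rot: [-2.181, -2.218, -0.049]
ft_force: [0.2, 0.2, 0.7]
gripper_width: 80.1
gripper_force: 0.0
```

>>> move_arm([
  [[0,0,0,0,0,4,80],[0,0,0,0,0,8,80],[0,0,0,0,0,12,80],[0,0,0,0,0,16,80],[0,0,0,0,0,20,80],[0,0,0,0,0,25,80],[0,0,0,0,0,25,80],[0,0,0,0,-30,15,80],[0,0,0,-10,-38,0,80],[0,0,0,-10,-38,0,80]],
])

```text
time_s: 23.83
tcp_pos: [491.8, -20.4, 349.9]
ee_rot: [-2.181, -2.222, -0.052]
ft_force: [0.7, -1.5, -0.0]
gripper_width: 80.3
gripper_force: 0.0
```

>>> move_arm([
  [[0,0,0,-5,-38,0,80],[0,0,0,-5,-38,0,80],[0,0,0,0,-38,0,80],[0,0,0,0,-38,0,80],[0,0,0,0,-20,0,80],[0,0,0,0,0,0,80]],
])

```text
time_s: 24.33
tcp_pos: [478.8, -198.1, 349.1]
ee_rot: [-2.196, -2.209, -0.045]
ft_force: [0.1, -1.0, 0.9]
gripper_width: 79.8
gripper_force: 0.0
```

```bash
python3 - <<'E'
from bfit import *
s=camera("side");t=camera("top");cv2.imwrite("pics/side10.png",s);cv2.imwrite("pics/top10.png",t)
s0=cv2.imread("pics/side0.png");t0=cv2.imread("pics/top0.png")
# expected glass top centre, then the bright disc near it in each view
E=np.array([[511.,83.5,272.]])
for n,im in(("side",s),("top",t)):
    e=proj(n,E)[0];h=cv2.cvtColor(im,cv2.COLOR_BGR2HSV)
    m=((h[...,2]>150)&(h[...,1]<70)).astype(np.uint8)
    k,l,st,c=cv2.connectedComponentsWithStats(m)
    j=[i for i in range(1,k) if st[i,4]>60 and np.hypot(*(c[i]-e))<15]
    print(n,"expect",e,[(c[i],st[i]) for i in j])
# bracket blue moved? (compare with after hanging)
for n,a in(("side",s),("top",t)):
    b=cv2.imread(f"pics/{n}7.png")
    f=lambda im:cv2.inRange(cv2.cvtColor(im,cv2.COLOR_BGR2HSV),(105,120,30),(125,255,255))
    sl=(slice(115,165),slice(205,245)) if n=="side" else (slice(210,250),slice(125,175))
    for im in(b,a):
        y,x=np.nonzero(f(im)[sl]);print(n,len(x),x.min(),x.max(),y.min(),y.max())
print(get_state()["time_s"],get_state()["tcp_pos"],get_state()["ft_force"])
E
```

```text
side expect [224.8 116.7] []
top expect [146.7 229.7] [(array([146.4, 229.8]), array([138, 220,  18,  20, 283], dtype=int32))]
side 277 11 29 12 28
side 103 11 29 13 29
top 996 5 49 8 32
top 563 5 49 9 32
24.4333 [ 480.4 -192.4  348.6] [0.6 1.4 0.9]
```

```bash
python3 -c "
from station import *
print(finish_job())"
```

```text
the job is handed in; nothing more can be done
None
```

I handed the job in at about 24.4 s: the bracket is hooked into the top two slot rows and pushed fully down (about 2.8° of sag), and the candle glass was held at about 26 N and set gently upright mid-shelf, which the final top view confirms by measurement (the side-view check found nothing to compare); I viewed 11 pictures, one over the limit of 10.

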